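Find the loose lock bolt on the microscope's isolation base and hold its cover open

ROBOT

A 6-joint arm with a two-finger parallel gripper is mounted at the origin on the work surface. World frame = base frame: x ahead of the robot, y to its left, z up, the work surface at z = 0. Lengths are in m, angles in rad, forces in N, time in s.
With the tool pointing down it reaches from about 0.35 to 0.975 m from the base axis. Payload 4.9 kg.
Tool frame: the origin (TCP) lies at the centre of the arm's flange, where the gripper is bolted on; the fingertips stand 173 mm ahead of it and the grasp point (between the pads) lies 155 mm ahead of it; z points along the fingers, y is the line along which they close (so a half turn about z gives the same grasp; the last joint's range is limited). The gripper opens to 85 mm and grips with 20 to 120 N. Pads are 22 mm wide; open, the fingers measure 114 mm over their backs; the gripper's body (76 mm by 85 mm) begins 54 mm behind the grasp point. The pads swing forward as they close: fully open they stand 13 mm farther back than shut.
Start: joints at [1.214, 0.053, 1.613, -0, 1.476, -0.119], TCP at [0.147, 0.607, 0.405] pointing down, gripper open.
Joint ranges: [-3.01, 3.01], [-1.01, 2.22], [0.06, 2.58], [-1.02, 4.17], [0.09, 2.62], [-3.14, 3.14]. Speed limits (rad/s): [2.57, 2.57, 3.14, 3.14, 3.14, 3.14].

INTERFACE

Orientations are given as [roll, pitch, yaw] about the fixed x, y, z axes, in that order (R = Rz(yaw) Ry(pitch) Rx(roll)).
In Python, from station import r, imaging, order gives the robot as it stands.
- The arm moves only by the tool step_arm, never from a script. Its argument "rows" is one flat list of numbers, 7 for each row, row after row: the shift along the tool's x, y, z each as a share of 250 mm, from -1 to 1, then the turn, a rotation vector about the tool's x, y, z each as a share of pi/4 rad, from -1 to 1, then the closure, from -1 (fully open) to 1 (shut), so that 0 is half open. A call has 1 to 8 rows; each row is the pose to reach, as a shift and turn from the pose commanded when the call began, along the tool's axes at that moment; what a row does not reach only later rows make up. A row lasts 1/10 s, in which the tool goes at most 50 mm and 8.59 degrees, less where a joint would pass 70% of its speed; a pose out of reach is approached as far as the arm can. A call with a number of a shift or a turn outside -1 to 1 is refused whole. A call with a gripper value outside its range is refused whole. The fingers move at their own pace and stop on an object; "newtons" is the grip in N (left out, the last holds). Time passes only in rows, so rows that repeat a pose let the fingers close. It gives the time, the measured TCP pose, the force, the opening and the grip force at its end, in the units of the state.
- r.read_state(): the state, without advancing time (a new reading comes with each control period).
- imaging.grab_frame(name): name is "scene" or "top" or "wrist"; returns the picture (420x560x3 uint8, red, green, blue); there is no depth.
- imaging.camera_info(name): a dict with "K" (3x3 intrinsics, pixels), "k1" (the pictures are not rectified: a ray, as slopes to the right and down, at radius r is drawn at 1 + k1 r^2 times it, then the intrinsics apply), "view" (4x4, takes a point from world to camera coordinates). Camera axes: x right, y down, z forward; pixel columns grow to the right and rows downward; lengths in m; the calibration is good to about 2 mm. A picture is of the moment at which its call begins: read the wrist's pose just before it. camera_info takes no time and is no camera call; for the wrist camera it gives the pose at the moment of the call.
- order.job_done(): hands the job in; it is judged then, once.
Trained networks look in the newest picture that a camera, given by its name, has taken for a name from the list of things; names that differ only in an ending like _2 or _b are one class to them, and where a whole thing is asked for, a point or a joint stands for the part that bears it (a point fixed in the world has none). Each returns a list of dicts, best first, with "confidence" (0 to 1); they miss things now and then, are a little off and sometimes report something else, mostly with a low value. They report only what shows in the picture. A call takes as long as a camera call. They do not tell look-alikes from the thing itself.
- imaging.silhouettes(camera, query): "pixels" (420x560 bool, what is visible of it) and "centre" ([row, column] as shares, 0 to 1, of the picture: columns of its width, rows of its height, amid what is visible of it).
- imaging.tip_of(camera, query): "centre" ([row, column] as shares, 0 to 1, of the picture: columns of its width, rows of its height: a listed point, or the origin of a listed thing).
The state is a dict: "clock": time; "joints": joint angles; "joint_velocities": joint speeds; "joint_efforts": joint torques, N m; "tool_pos": TCP position; "tool_rot": TCP orientation; "wrist_force": force on the tool from outside, world axes, zero at the start; "torque": the same for the moment, N m; "gripper_width": finger opening in m; "grasp_force": force on a finger pad.
Only numpy, scipy, OpenCV 4.12 (cv2) and the standard library are available. Lean on these libraries where they do the work, as an engineer would, in place of code of your own. Each camera call takes 0.05 s, during which the arm holds its last target. There are 200 camera calls.

TASK

One of the three lock bolts on the microscope's white isolation base has worked loose, and its adjuster must be looked at. Pull the tapping key up out of its upright holder, tap the bolt heads with the key's foot until you find the bolt that sinks in, pressing it right down; then slip the foot under the fork of the cover in front of that bolt and lift the cover with the key to about half-way (around 45 degrees). Finish while still holding it open like that, key in the gripper; keep the other two covers shut, touch bolts and covers only with the key, and leave the jar, eyepiece, dish and bottle where they stand.

Things in the scene. Friction and masses are not known exactly. Their poses are not given: they have to be found in the camera images.
- key_grip (a point): Centre of the key's black round handle (22 mm across, 70 mm long, at the top), on the axis, 135 mm above the foot's underside; z runs up along the rod. The key is a straight round rod, 170 mm long, about 150 g, the same all round. It starts standing upright on its foot in the holder, the whole handle well above the rim.
- key_foot (a point): Centre of the underside of the key's flat steel foot disc, 30 mm across and 8 mm thick, at the key's lower end; above it the shaft is 10 mm across up to the handle, which begins 100 mm above this point. Same axes as key_grip.
- holder: Round upright grey tool cup, fixed to the bench, 58 mm across at the foot and 52 mm above, 75 mm high, inside 44 mm across with its floor 6 mm up; origin at the centre of its underside, z up. It may stand to the left or to the right of the base.
- isobase: White base fixed to the bench, x from -55 to 75 mm, 260 mm wide (y), top 45 mm up; origin at bench level. Its x points away from the robot (turned up to 0.25 rad), y left, z up. Three stations at y = 80, 0, -80 mm: a hinged aluminium cover in front, its steel bolt right behind. One bolt is loose; by sight all are alike.
- bolt_a (a joint): How far the left (+y of the base) bolt has sunk (m): 0 at the start, also for the loose one. A tight bolt stays within 1 mm when pressed; the loose one gives way at about 3 N, sinks 8 mm to its stop and stays down (0.008).
- boltop_a (a point): Centre of the top of the left (+y of the base) bolt's round steel head, 24 mm across; at the start 24 mm above the base's top (69 mm above the bench), at base x = 45 mm. It goes down with the bolt.
- cover_a (a joint): Opening angle (rad) of the left (+y of the base) cover: 0 shut (level), 1.3 its stop. The hinge runs along the base's y at base x = 5 mm, 50 mm above the bench; the front edge (towards the robot) rises. The cover weighs 100 g, its hinge is free and it falls shut when let go.
- fork_a (a point): Midway between the 2 prongs of the left (base +y) cover's fork, at their underside (46 mm above the bench when shut), 90 mm in front of the hinge; turns with the cover. Cover 5 mm thick; from the hinge towards the robot its plate ends at 74 mm, prongs 13 mm wide run on to 105 mm, with an open slot 18 mm wide between. They overhang the base's front by 45 mm: foot below, shaft in the slot.
- bolt_b (a joint): How far the middle bolt has sunk (m): 0 at the start, also for the loose one. A tight bolt stays within 1 mm when pressed; the loose one gives way at about 3 N, sinks 8 mm to its stop and stays down (0.008).
- boltop_b (a point): Centre of the top of the middle bolt's round steel head, 24 mm across; at the start 24 mm above the base's top (69 mm above the bench), at base x = 45 mm. It goes down with the bolt.
- cover_b (a joint): Opening angle (rad) of the middle cover: 0 shut (level), 1.3 its stop. The hinge runs along the base's y at base x = 5 mm, 50 mm above the bench; the front edge (towards the robot) rises. The cover weighs 100 g, its hinge is free and it falls shut when let go.
- fork_b (a point): Midway between the 2 prongs of the middle cover's fork, at their underside (46 mm above the bench when shut), 90 mm in front of the hinge; turns with the cover. Cover 5 mm thick; from the hinge towards the robot its plate ends at 74 mm, prongs 13 mm wide run on to 105 mm, with an open slot 18 mm wide between. They overhang the base's front by 45 mm: foot below, shaft in the slot.
- bolt_c (a joint): How far the right (-y of the base) bolt has sunk (m): 0 at the start, also for the loose one. A tight bolt stays within 1 mm when pressed; the loose one gives way at about 3 N, sinks 8 mm to its stop and stays down (0.008).
- boltop_c (a point): Centre of the top of the right (-y of the base) bolt's round steel head, 24 mm across; at the start 24 mm above the base's top (69 mm above the bench), at base x = 45 mm. It goes down with the bolt.
- cover_c (a joint): Opening angle (rad) of the right (-y of the base) cover: 0 shut (level), 1.3 its stop. The hinge runs along the base's y at base x = 5 mm, 50 mm above the bench; the front edge (towards the robot) rises. The cover weighs 100 g, its hinge is free and it falls shut when let go.
- fork_c (a point): Midway between the 2 prongs of the right (base -y) cover's fork, at their underside (46 mm above the bench when shut), 90 mm in front of the hinge; turns with the cover. Cover 5 mm thick; from the hinge towards the robot its plate ends at 74 mm, prongs 13 mm wide run on to 105 mm, with an open slot 18 mm wide between. They overhang the base's front by 45 mm: foot below, shaft in the slot.
- jar: Bystander: a closed screw-top jar, 56 mm across, 85 mm high; stands on the other side from the holder; origin at the centre of its underside, z up.
- eyepiece: Bystander: a black microscope eyepiece standing on end, 44 mm across, 55 mm high; origin at the centre of its underside, z up. Stands at the base's left side.
- dish: Bystander: a clear round dish, 60 mm across, 13 mm high; origin at the centre of its underside, z up. Lies at the base's right side.
- immersion: Bystander: a small bottle, 32 mm across, 70 mm high; origin at the centre of its underside, z up.
There are look-alikes about, which are no part of the job. What is meant by the part that bears key_grip is not blue, purple or red, and is the larger of those in its own colour.

How it is judged:
By the outcome, as a careful person would: the job done as asked, in the order asked, and still so for the second after the job is handed in, while the arm keeps its last pose, push and grip.
It also fails if it takes over 54 s, if anything falls off the work surface, if the arm or the gripper's body presses on something with over 40 N, if the wrist force passes 120 N, or if a joint passes its speed limit or range.

## Working session

There is one attempt and no reset: what is moved stays moved. The work goes in short steps, Python scripts to look and compute and a tool call to move; the robot and the scene stay as the last step left them, time stands still between calls to the robot, and variables do not carry over. Pictures are saved under pics/ and viewed, at most 10 in all, crops included, and the job is handed in when it is done.

Besides the shell and the picture viewer there is one more tool, called as name(argument=value, ...) on one line, values as JSON. step_arm: Moves the arm, as the interface text tells. Its arguments: {"type":"object","properties":{"rows":{"type":"array"},"newtons":{"type":"number"}},"required":["rows"]}

```bash
mkdir -p pics
cat > h.py <<'E'
import numpy as np, cv2
from station import r, imaging, order
from scipy.spatial.transform import Rotation as R
def px2ray(cam,rc):
    i=imaging.camera_info(cam);K=np.array(i["K"]);V=np.array(i["view"])
    u=rc[1]*560;v=rc[0]*420
    d=np.array([(u-K[0,2])/K[0,0],(v-K[1,2])/K[1,1]]);s=d.copy()
    for _ in range(20): s=d/(1+i["k1"]*(s@s))
    o=-V[:3,:3].T@V[:3,3]
    return o,V[:3,:3].T@np.array([s[0],s[1],1])
def atz(cam,rc,z):
    o,d=px2ray(cam,rc);return o+d*(z-o[2])/d[2]
def proj(cam,p):
    i=imaging.camera_info(cam);K=np.array(i["K"]);V=np.array(i["view"])
    c=V[:3,:3]@p+V[:3,3];s=c[:2]/c[2];s=s*(1+i["k1"]*(s@s))
    return K[0,0]*s[0]+K[0,2],K[1,1]*s[1]+K[1,2]
def tri(rays):
    A=0;b=0
    for o,d in rays:
        d=d/np.linalg.norm(d);M=np.eye(3)-np.outer(d,d);A=A+M;b=b+M@o
    return np.linalg.solve(A,b)
E
cat > a.py <<'E'
from h import *
s=r.read_state();print(s["clock"],s["tool_pos"],s["tool_rot"],s["gripper_width"])
for c in ["scene","top"]:
    im=imaging.grab_frame(c);cv2.imwrite(f"pics/{c}0.png",im[:,:,::-1])
    for q,z in [("key_grip",.141),("holder",0),("isobase",0),("boltop_a",.069),("fork_a",.046),("jar",0),("eyepiece",0),("dish",0),("immersion",0)]:
        for d in imaging.tip_of(c,q):
            print(c,q,round(d["confidence"],2),(np.array(d["centre"])*[420,560]).round(),atz(c,d["centre"],z).round(4))
E
python3 a.py
```

```text
0.0 [0.14711199 0.60716614 0.40347577] [-3.13960374e+00 -2.25067711e-04  2.90384156e+00] 0.08523272314674758
scene key_grip 0.96 [141. 434.] [0.4436 0.3548 0.141 ]
scene key_grip 0.71 [193. 431.] [0.5814 0.2975 0.141 ]
scene key_grip 0.6 [156. 399.] [0.4698 0.2646 0.141 ]
scene key_grip 0.53 [143. 379.] [0.4238 0.2337 0.141 ]
scene key_grip 0.49 [160. 361.] [0.4672 0.1804 0.141 ]
scene holder 0.96 [195. 393.] [0.4678 0.275  0.    ]
scene isobase 0.59 [267. 297.] [0.6211 0.0113 0.    ]
scene boltop_a 0.66 [261. 340.] [0.6623 0.0922 0.069 ]
scene boltop_a 0.46 [275. 265.] [ 0.6667 -0.0612  0.069 ]
scene fork_a 0.91 [233. 254.] [ 0.5465 -0.0699  0.046 ]
scene fork_a 0.76 [225. 289.] [0.5409 0.0087 0.046 ]
scene fork_a 0.59 [217. 326.] [0.5351 0.0925 0.046 ]
scene fork_a 0.2 [276. 267.] [ 0.6582 -0.0587  0.046 ]
scene jar 0.81 [213. 165.] [ 0.4209 -0.2672  0.    ]
scene jar 0.44 [261. 342.] [0.6258 0.11   0.    ]
scene eyepiece 0.85 [261. 380.] [0.6403 0.192  0.    ]
scene dish 0.73 [279. 266.] [ 0.6387 -0.0589  0.    ]
scene dish 0.69 [301. 225.] [ 0.6742 -0.1507  0.    ]
scene immersio
[... 568 characters left out ...]
0272 0.    ]
top boltop_a 0.62 [161. 295.] [ 0.6753 -0.0509  0.069 ]
top boltop_a 0.6 [167. 237.] [0.6557 0.1057 0.069 ]
top boltop_a 0.46 [165. 269.] [0.6612 0.0193 0.069 ]
top fork_a 0.72 [206. 300.] [ 0.5552 -0.0671  0.046 ]
top fork_a 0.66 [216. 242.] [0.5233 0.0907 0.046 ]
top fork_a 0.57 [212. 270.] [0.5358 0.016  0.046 ]
top jar 0.73 [257. 367.] [ 0.421  -0.2574  0.    ]
top eyepiece 0.7 [176. 211.] [0.6466 0.1889 0.    ]
top eyepiece 0.7 [185. 268.] [0.6217 0.0227 0.    ]
top eyepiece 0.39 [165. 267.] [0.6823 0.0284 0.    ]
top dish 0.59 [171. 332.] [ 0.665  -0.1591  0.    ]
top immersion 0.67 [203. 393.] [ 0.5756 -0.3334  0.    ]
top immersion 0.61 [240. 174.] [0.458  0.2838 0.    ]
```

View pics/scene0.png

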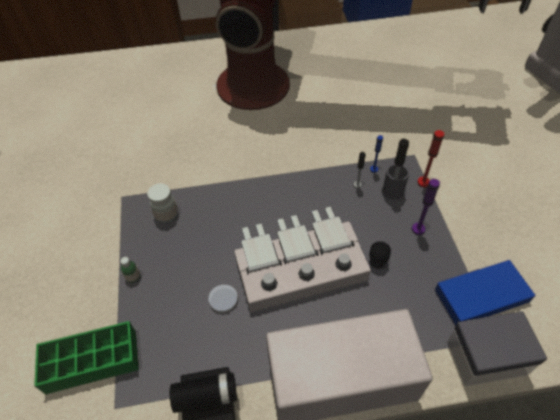

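View pics/top0.png

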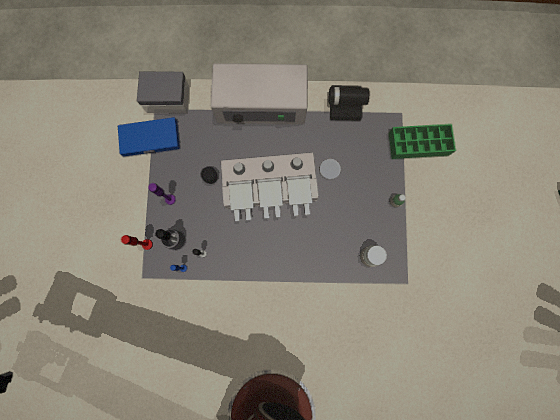

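The key is the black one in the grey cup (scene px ~(402,150), top px ~(163,232)). The small black, blue, red and purple keys around it are decoys. I'll move over it and take a close look with the wrist camera.

step_arm(rows=[-1, -0.6, 0, 0, 0, 1, -1, -1, -0.6, 0, 0, 0, 1, -1, -1, -0.6, 0, 0, 0, 1, -1, -1, -0.6, 0, 0, 0, 1, -1, -1, -0.6, 0, 0, 0, 1, -1, -1, -0.6, 0, 0, 0, 1, -1, -1, -0.6, 0, 0, 0, 1, -1])

```text
clock: 1.7
tool_pos: [0.3576, 0.3999, 0.4049]
tool_rot: [3.141, 0.001, 2.112]
wrist_force: [-0.5, 0.2, 0.3]
gripper_width: 0.0852
grasp_force: 0.0
```

```bash
cat >> h.py <<'E'
def go(p,yaw=None,rotv=None):
    "shares from the present pose to TCP p, tool down, y axis of tool at angle yaw (world)"
    s=r.read_state();Rt=R.from_euler("xyz",s["tool_rot"]).as_matrix()
    sh=Rt.T@(np.array(p)-s["tool_pos"])/.25
    out=[sh.round(3)]
    if yaw is not None:
        y=np.array([np.cos(yaw),np.sin(yaw),0]);z=np.array([0,0,-1.]);G=np.c_[np.cross(y,z),y,z]
        out.append((R.from_matrix(Rt.T@G).as_rotvec()/(np.pi/4)).round(3))
    print("shares",*out);return sh
def snap(c,n=None):
    im=imaging.grab_frame(c)
    if n: cv2.imwrite(f"pics/{n}.png",im[:,:,::-1])
    return im
def st():
    s=r.read_state();print(round(s["clock"],2),np.round(s["tool_pos"],4),np.round(s["tool_rot"],3),np.round(s["wrist_force"],1),round(s["gripper_width"],4),np.round(s["grasp_force"],1))
E
cat > b.py <<'E'
from h import *
st();go([.471,.270,.405],np.radians(-30))
snap("wrist","w1")
for q,z in [("key_grip",.141),("holder",0),("boltop_a",.069),("fork_a",.046)]:
    for d in imaging.tip_of("wrist",q):
        print(q,round(d["confidence"],2),(np.array(d["centre"])*[420,560]).round(),atz("wrist",d["centre"],z).round(4))
E
python3 b.py
```

```text
1.7 [0.3576 0.3999 0.4049] [3.141e+00 1.000e-03 2.112e+00] [-0.5  0.2  0.3] 0.0852 0.0
shares [-0.679  0.121  0.001] [2.000e-03 1.000e-03 1.356e+00]
key_grip 0.9 [317. 354.] [0.438  0.3662 0.141 ]
key_grip 0.64 [403. 232.] [0.401 0.251 0.141]
key_grip 0.55 [349. 223.] [0.3708 0.293  0.141 ]
holder 0.92 [307. 301.] [0.4516 0.2855 0.    ]
```

step_arm(rows=[-0.68, 0.12, 0, 0, 0, 1, -1, -0.68, 0.12, 0, 0, 0, 1, -1, -0.68, 0.12, 0, 0, 0, 1, -1, -0.68, 0.12, 0, 0, 0, 1, -1, -0.68, 0.12, 0, 0, 0, 1, -1, -0.68, 0.12, 0, 0, 0, 1, -1])

```text
clock: 2.55
tool_pos: [0.469, 0.2737, 0.4046]
tool_rot: [-3.141, -0.0, 1.33]
wrist_force: [-1.1, 0.2, 0.4]
gripper_width: 0.0856
grasp_force: 0.0
```

```bash
sed -i 's/"w1"/"w2"/' b.py; python3 b.py
```

```text
2.55 [0.469  0.2737 0.4046] [-3.141 -0.     1.33 ] [-1.1  0.2  0.4] 0.0856 0.0
shares [-0.012  0.011 -0.002] [-0.001  0.     0.361]
key_grip 0.83 [ 93. 212.] [0.4468 0.3607 0.141 ]
key_grip 0.81 [220. 268.] [0.46   0.2757 0.141 ]
key_grip 0.74 [137. 430.] [0.5707 0.3045 0.141 ]
key_grip 0.63 [249. 182.] [0.3987 0.2698 0.141 ]
key_grip 0.56 [291. 250.] [0.4348 0.228  0.141 ]
holder 0.86 [172. 265.] [0.4535 0.2824 0.    ]
holder 0.31 [218. 457.] [0.6403 0.1867 0.    ]
boltop_a 0.84 [314. 510.] [0.6553 0.1052 0.069 ]
fork_a 0.91 [341. 380.] [0.5292 0.0896 0.046 ]
fork_a 0.59 [393. 397.] [0.5385 0.0154 0.046 ]
```

View pics/w2.png

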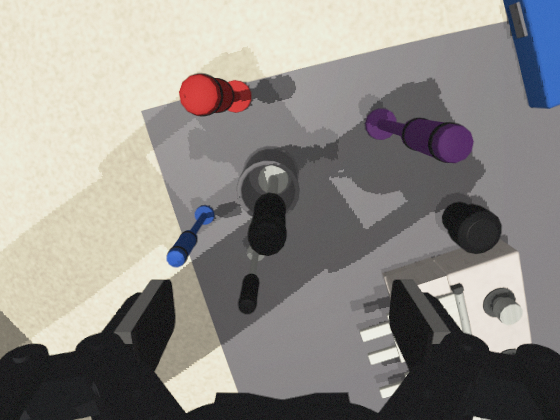

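The wrist view shows the key in its cup, with the handle top at about px (268,238) and the cup rim at about (270,187). The decoys are clear of the finger line at -30°.

```bash
cat > c.py <<'E'
from h import *
f=lambda u,v:(v/420,u/560)
print("top",atz("wrist",f(268,237),.176),"mid",atz("wrist",f(268,220),.141),"foot",atz("wrist",f(272,180),.014),"rim",atz("wrist",f(270,187),.075))
im=snap("wrist")
for d in imaging.silhouettes("wrist","key_grip"):
    ys,xs=np.nonzero(d["pixels"]);print(d["confidence"],ys.min(),ys.max(),xs.min(),xs.max(),np.array(d["centre"])*[420,560])
for d in imaging.silhouettes("wrist","holder"):
    ys,xs=np.nonzero(d["pixels"]);print("h",d["confidence"],ys.min(),ys.max(),xs.min(),xs.max())
E
python3 c.py
```

```text
top [0.46140216 0.2768212  0.176     ] mid [0.45984784 0.27568075 0.141     ] foot [0.45912621 0.27510572 0.014     ] rim [0.46078999 0.28222504 0.075     ]
0.98 205 267 167 213 [242.004 189.896]
0.93 246 313 238 263 [286.608 249.592]
0.79 73 115 181 251 [ 95.382 213.584]
0.63 165 255 247 288 [214.284 268.52 ]
0.59 109 163 365 473 [135.198 429.408]
```

```bash
python3 -c "
from h import *
go([.460,.276,.296],np.radians(-30))"
```

```text
shares [ 0.001 -0.036  0.435] [-0.    -0.     0.366]
```

step_arm(rows=[0, -0.036, 0.05, 0, 0, 0.366, -1, 0, -0.036, 0.1, 0, 0, 0.366, -1, 0, -0.036, 0.28, 0, 0, 0.366, -0.6, 0, -0.036, 0.435, 0, 0, 0.366, -0.6, 0, -0.036, 0.435, 0, 0, 0.366, -0.2, 0, -0.036, 0.435, 0, 0, 0.366, 1, 0, -0.036, 0.435, 0, 0, 0.366, 1, 0, -0.036, 0.435, 0, 0, 0.366, 1], newtons=80)

```text
clock: 3.75
tool_pos: [0.4612, 0.2758, 0.2992]
tool_rot: [3.139, -0.004, 1.046]
wrist_force: [-0.1, 0.2, 3.0]
gripper_width: 0.0205
grasp_force: 78.3
```

step_arm(rows=[0, 0, 0, 0, 0, 0, 1, 0, 0, 0, 0, 0, 0, 1, 0, 0, 0, 0, 0, 0, 1, 0, 0, 0, 0, 0, 0, 1])

```text
clock: 4.15
tool_pos: [0.4612, 0.2758, 0.2992]
tool_rot: [3.139, -0.004, 1.046]
wrist_force: [0.1, 1.6, 5.6]
gripper_width: 0.0208
grasp_force: 78.3
```

step_arm(rows=[0, 0, -0.2, 0, 0, 0, 1, 0, 0, -0.4, 0, 0, 0, 1, 0, 0, -0.5, 0, 0, 0, 1, 0, 0, -0.5, 0, 0, 0, 1, -0.65, 0.56, -0.5, 0, 0, 1, 1, -0.65, 0.56, -0.5, 0, 0, 1, 1, -0.65, 0.56, -0.5, 0, 0, 1, 1, -0.65, 0.56, -0.5, 0, 0, 1, 1])

```text
clock: 4.95
tool_pos: [0.4967, 0.0771, 0.4188]
tool_rot: [-3.141, 0.002, 0.44]
wrist_force: [1.6, -0.4, -2.7]
gripper_width: 0.0202
grasp_force: 78.8
```

step_arm(rows=[0, 0, 0, 0, 0, 0.7, 1, 0, 0, 0, 0, 0, 0.7, 1, 0, 0, 0, 0, 0, 0.7, 1, 0, 0, 0, 0, 0, 0.7, 1])

```text
clock: 5.35
tool_pos: [0.4968, 0.0784, 0.4185]
tool_rot: [3.141, 0.003, -0.11]
wrist_force: [0.7, 0.4, -1.5]
gripper_width: 0.0203
grasp_force: 79.0
```

```bash
sed -i 's/"w2"/"w3"/; s/^st.*/st()/' b.py; python3 b.py
```

```text
5.35 [0.4968 0.0784 0.4185] [ 3.141e+00  3.000e-03 -1.100e-01] [ 0.7  0.4 -1.5] 0.0203 79.0
key_grip 0.58 [286. 156.] [0.4495 0.1781 0.141 ]
holder 0.81 [223. 106.] [0.4608 0.279  0.    ]
fork_a 0.96 [151. 270.] [0.5271 0.0864 0.046 ]
fork_a 0.76 [115. 438.] [ 0.5446 -0.068   0.046 ]
fork_a 0.57 [132. 354.] [0.5365 0.0094 0.046 ]
```

View pics/w3.png

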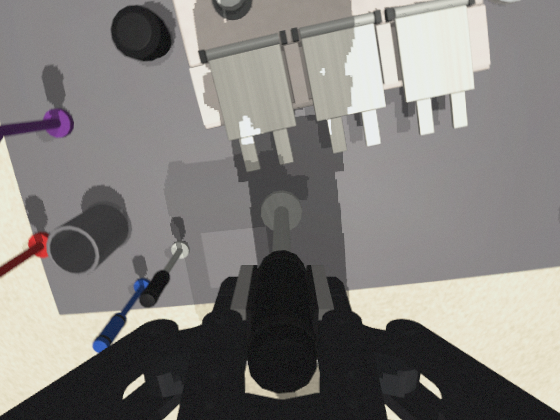

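step_arm(rows=[0.621, -0.171, 0, 0, 0, -0.289, 1, 0.621, -0.171, 0, 0, 0, -0.289, 1, 0.621, -0.171, 0, 0, 0, -0.289, 1, 0.621, -0.171, 0.1, 0, 0, -0.289, 1, 0.621, -0.171, 0.15, 0, 0, -0.289, 1, 0.621, -0.171, 0.15, 0, 0, -0.289, 1])

```text
clock: 6.2
tool_pos: [0.655, 0.1052, 0.3791]
tool_rot: [-3.141, 0.008, 0.124]
wrist_force: [-0.8, -0.4, -2.1]
gripper_width: 0.0203
grasp_force: 79.1
```

```bash
cat > d.py <<'E'
from h import *
import sys
st();s=r.read_state();z=R.from_euler("xyz",s["tool_rot"]).as_matrix()[:,2]
ft=s["tool_pos"]+.293*z;print("foot",ft.round(4),"px",proj("wrist",ft),"top rim",proj("wrist",s["tool_pos"]+.285*z))
snap("wrist",sys.argv[1])
for q,zz in [("key_foot",ft[2]),("boltop_a",.069),("fork_a",.046)]:
    for d in imaging.tip_of("wrist",q):
        print(q,round(d["confidence"],2),(np.array(d["centre"])*[420,560]).round(),atz("wrist",d["centre"],zz).round(4))
E
python3 d.py w4
```

```text
6.2 [0.655  0.1052 0.3791] [-3.141  0.008  0.124] [-0.8 -0.4 -2.1] 0.0203 79.1
foot [0.6528 0.105  0.0861] px (np.float64(282.14126359714766), np.float64(206.86359038764098)) top rim (np.float64(282.16057961530447), np.float64(210.02639541417693))
key_foot 0.97 [233.  81.] [0.6143 0.2571 0.0861]
key_foot 0.84 [335.  37.] [0.5129 0.3025 0.0861]
key_foot 0.72 [208. 278.] [0.652  0.1077 0.0861]
key_foot 0.5 [389. 131.] [0.4665 0.2199 0.0861]
key_foot 0.38 [398. 552.] [ 0.4964 -0.1747  0.0861]
boltop_a 0.94 [196. 387.] [0.6679 0.0236 0.069 ]
boltop_a 0.84 [196. 280.] [0.6577 0.1067 0.069 ]
boltop_a 0.74 [199. 484.] [ 0.6758 -0.0562  0.069 ]
boltop_a 0.3 [222. 363.] [0.6445 0.0383 0.069 ]
fork_a 0.95 [326. 446.] [ 0.5422 -0.0703  0.046 ]
fork_a 0.69 [323. 366.] [0.5374 0.0097 0.046 ]
```

View pics/w4.png

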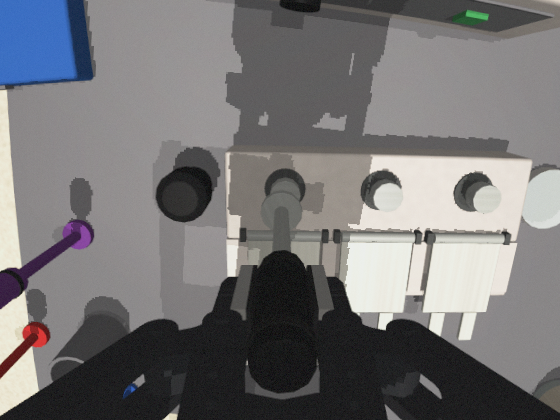

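Wrist view: bolts b and c show at px (386,196) and (484,199). Bolt a is right behind the foot at about (284,188). Pressing bolt a.

step_arm(rows=[0.016, 0, 0.03, 0, 0, 0, 1, 0.016, 0, 0.056, 0, 0, 0, 1, 0.016, 0, 0.068, 0, 0, 0, 1, 0.016, 0, 0.076, 0, 0, 0, 1, 0.016, 0, 0.084, 0, 0, 0, 1, 0.016, 0, 0.084, 0, 0, 0, 1])

```text
clock: 7.0
tool_pos: [0.66, 0.1056, 0.3623]
tool_rot: [-3.142, 0.0, 0.123]
wrist_force: [0.4, -0.5, -1.4]
gripper_width: 0.0203
grasp_force: 79.1
```

step_arm(rows=[0, 0, 0.008, 0, 0, 0, 1, 0, 0, 0.008, 0, 0, 0, 1, 0, 0, 0.016, 0, 0, 0, 1, 0, 0, 0.016, 0, 0, 0, 1])

```text
clock: 7.4
tool_pos: [0.6601, 0.1056, 0.3586]
tool_rot: [3.142, -0.001, 0.123]
wrist_force: [0.7, -0.0, 0.6]
gripper_width: 0.0203
grasp_force: 79.1
```

step_arm(rows=[0, 0, 0.008, 0, 0, 0, 1, 0, 0, 0.008, 0, 0, 0, 1, 0, 0, 0.016, 0, 0, 0, 1, 0, 0, 0.016, 0, 0, 0, 1])

```text
clock: 7.8
tool_pos: [0.6601, 0.1056, 0.3543]
tool_rot: [3.142, -0.0, 0.123]
wrist_force: [0.5, 0.4, -0.0]
gripper_width: 0.0206
grasp_force: 79.1
```

step_arm(rows=[0, 0, 0.008, 0, 0, 0, 1, 0, 0, 0.008, 0, 0, 0, 1, 0, 0, 0.016, 0, 0, 0, 1, 0, 0, 0.016, 0, 0, 0, 1])

```text
clock: 8.2
tool_pos: [0.6605, 0.1057, 0.3541]
tool_rot: [3.141, -0.003, 0.123]
wrist_force: [-3.2, 0.6, 10.9]
gripper_width: 0.0203
grasp_force: 80.2
```

Contact began near foot z≈0.069 and gave at about 3 N. It then stopped hard at 0.061, so bolt a has sunk. I'll press a bit more, then retract and check by sight.

step_arm(rows=[0, 0, 0.012, 0, 0, 0, 1, 0, 0, 0.012, 0, 0, 0, 1, 0, 0, 0.012, 0, 0, 0, 1])

```text
clock: 8.5
tool_pos: [0.6609, 0.1058, 0.354]
tool_rot: [3.141, -0.006, 0.123]
wrist_force: [-4.9, -0.6, 18.4]
gripper_width: 0.0204
grasp_force: 81.3
```

step_arm(rows=[0, 0, -0.06, 0, 0, 0, 1, 0, 0, -0.16, 0, 0, 0, 1, -0.2, 0, -0.2, 0, 0, 0, 1, -0.4, 0, -0.2, 0, 0, 0, 1, -0.4, 0, -0.2, 0, 0, 0, 1, -0.4, 0, -0.2, 0, 0, 0, 1])

```text
clock: 9.1
tool_pos: [0.5596, 0.0933, 0.3963]
tool_rot: [-3.141, 0.001, 0.123]
wrist_force: [0.3, -0.3, -1.8]
gripper_width: 0.0201
grasp_force: 79.5
```

```bash
python3 d.py w5
```

```text
9.1 [0.5596 0.0933 0.3963] [-3.141e+00  1.000e-03  1.230e-01] [ 0.3 -0.3 -1.8] 0.0201 79.5
foot [0.5592 0.0933 0.1033] px (np.float64(282.1824677575839), np.float64(206.85548797576774)) top rim (np.float64(282.20309971418783), np.float64(210.01796146451576))
key_foot 0.96 [208. 280.] [0.5602 0.0946 0.1033]
key_foot 0.93 [140.  74.] [0.5926 0.2467 0.1033]
key_foot 0.73 [313. 122.] [0.4553 0.2124 0.1033]
key_foot 0.72 [252.  30.] [0.5002 0.2874 0.1033]
key_foot 0.62 [289. 172.] [0.4834 0.1721 0.1033]
boltop_a 0.98 [ 77. 490.] [ 0.6755 -0.0552  0.069 ]
boltop_a 0.83 [ 72. 391.] [0.6676 0.0231 0.069 ]
boltop_a 0.62 [ 67. 283.] [0.6603 0.105  0.069 ]
fork_a 0.9 [228. 455.] [ 0.5448 -0.0698  0.046 ]
fork_a 0.87 [221. 371.] [0.5415 0.0099 0.046 ]
fork_a 0.78 [225. 285.] [0.5285 0.0867 0.046 ]
```

View pics/w5.png

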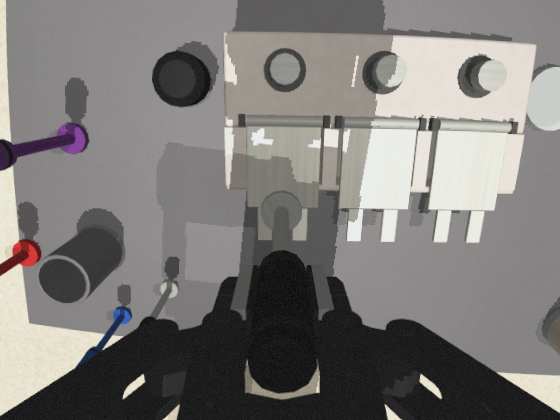

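step_arm(rows=[0.392, 0.329, 0, 0, 0, 0, 1, 0.392, 0.329, 0, 0, 0, 0, 1, 0.392, 0.329, 0.02, 0, 0, 0, 1, 0.392, 0.329, 0.08, 0, 0, 0, 1, 0.392, 0.329, 0.11, 0, 0, 0, 1, 0.392, 0.329, 0.12, 0, 0, 0, 1, 0.392, 0.329, 0.128, 0, 0, 0, 1, 0.392, 0.329, 0.136, 0, 0, 0, 1])

```text
clock: 10.1
tool_pos: [0.6678, 0.0245, 0.364]
tool_rot: [3.141, -0.001, 0.124]
wrist_force: [0.9, -0.5, -1.2]
gripper_width: 0.0203
grasp_force: 79.2
```

step_arm(rows=[0, 0, 0.008, 0, 0, 0, 1, 0, 0, 0.008, 0, 0, 0, 1, 0, 0, 0.016, 0, 0, 0, 1, 0, 0, 0.016, 0, 0, 0, 1])

```text
clock: 10.5
tool_pos: [0.6683, 0.0239, 0.3619]
tool_rot: [3.142, -0.002, 0.123]
wrist_force: [-1.2, 0.4, 5.4]
gripper_width: 0.0202
grasp_force: 80.0
```

Bolt b is hard at its full height (0.069), so a is the loose one. Moving to the front of cover a.

step_arm(rows=[0, 0, -0.1, 0, 0, 0, 1, 0, 0, -0.2, 0, 0, 0, 1, -0.76, -0.32, -0.2, 0, 0, 0, 1, -0.76, -0.32, -0.2, 0, 0, 0, 1, -0.76, -0.32, -0.2, 0, 0, 0, 1, -0.76, -0.32, -0.2, 0, 0, 0, 1, -0.76, -0.32, -0.2, 0, 0, 0, 1, -0.76, -0.32, -0.2, 0, 0, 0, 1])

```text
clock: 11.3
tool_pos: [0.4685, 0.0803, 0.4098]
tool_rot: [3.141, -0.002, 0.124]
wrist_force: [1.3, 0.2, -1.7]
gripper_width: 0.0197
grasp_force: 79.4
```

step_arm(rows=[0, 0, 0.15, 0, 0, 0, 1, 0, 0, 0.3, 0, 0, 0, 1, 0, 0, 0.32, 0, 0, 0, 1, 0, 0, 0.32, 0, 0, 0, 1])

```text
clock: 11.7
tool_pos: [0.4704, 0.0796, 0.3288]
tool_rot: [-3.141, 0.002, 0.122]
wrist_force: [0.6, 0.4, -0.5]
gripper_width: 0.0206
grasp_force: 79.4
```

```bash
python3 d.py w6
```

```text
11.7 [0.4704 0.0796 0.3288] [-3.141e+00  2.000e-03  1.220e-01] [ 0.6  0.4 -0.5] 0.0206 79.4
foot [0.4697 0.0795 0.0358] px (np.float64(282.15868296486383), np.float64(206.8515437527849)) top rim (np.float64(282.1782615287809), np.float64(210.01476163976156))
key_foot 0.96 [233. 134.] [0.4374 0.1888 0.0358]
key_foot 0.8 [210. 279.] [0.4687 0.0812 0.0358]
key_foot 0.78 [269.  77.] [0.4003 0.2357 0.0358]
key_foot 0.57 [29.  9.] [0.5748 0.2804 0.0358]
key_foot 0.35 [134. 508.] [ 0.545  -0.0753  0.0358]
fork_a 0.9 [129. 398.] [0.538  0.0091 0.046 ]
fork_a 0.85 [135. 510.] [ 0.5444 -0.0703  0.046 ]
fork_a 0.6 [126. 279.] [0.5297 0.0887 0.046 ]
fork_a 0.46 [  8. 387.] [0.6112 0.0308 0.046 ]
```

View pics/w6.png

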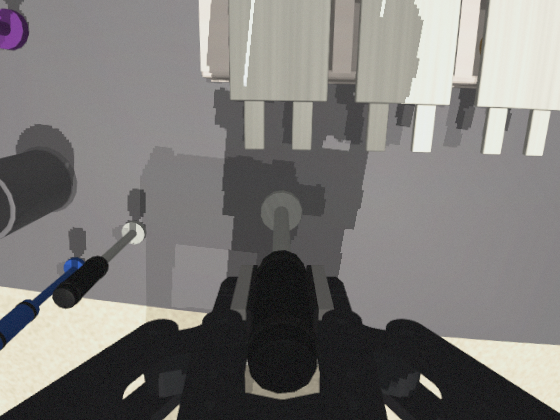

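Wrist view: cover a's prongs are at columns 255 and 303 (middle 279). The foot at (280,210) is lined up with that slot. I'll lower it 8 mm and slide in.

step_arm(rows=[0, 0, 0.032, 0, 0, 0, 1, 0, 0, 0.032, 0, 0, 0, 1, 0.08, 0, 0.032, 0, 0, 0, 1, 0.16, 0, 0.032, 0, 0, 0, 1, 0.24, 0, 0.032, 0, 0, 0, 1, 0.24, 0, 0.032, 0, 0, 0, 1])

```text
clock: 12.5
tool_pos: [0.5308, 0.0873, 0.3219]
tool_rot: [3.141, -0.001, 0.123]
wrist_force: [-0.7, -0.2, -1.6]
gripper_width: 0.02
grasp_force: 79.4
```

```bash
python3 d.py w7; python3 -c "
import cv2;i=cv2.imread('pics/w7.png')[60:300,160:440];cv2.imwrite('pics/w7c.png',cv2.resize(i,None,fx=2.4,fy=2.4))"
```

```text
12.5 [0.5308 0.0873 0.3219] [ 3.141e+00 -1.000e-03  1.230e-01] [-0.7 -0.2 -1.6] 0.02 79.4
foot [0.5311 0.0873 0.0289] px (np.float64(282.1471369818775), np.float64(206.85069145442944)) top rim (np.float64(282.16656630079325), np.float64(210.01340653683272))
key_foot 0.93 [333.  83.] [0.3997 0.2399 0.0289]
key_foot 0.87 [110.  17.] [0.5775 0.2813 0.0289]
key_foot 0.71 [300. 138.] [0.4381 0.1926 0.0289]
key_foot 0.67 [207. 282.] [0.5287 0.0871 0.0289]
boltop_a 0.77 [  9. 280.] [0.6507 0.1034 0.069 ]
boltop_a 0.74 [  7. 428.] [0.6628 0.0234 0.069 ]
fork_a 0.75 [218. 395.] [0.535  0.0097 0.046 ]
fork_a 0.67 [222. 279.] [0.5229 0.0889 0.046 ]
fork_a 0.55 [225. 500.] [ 0.5388 -0.0674  0.046 ]
```

View pics/w7c.png

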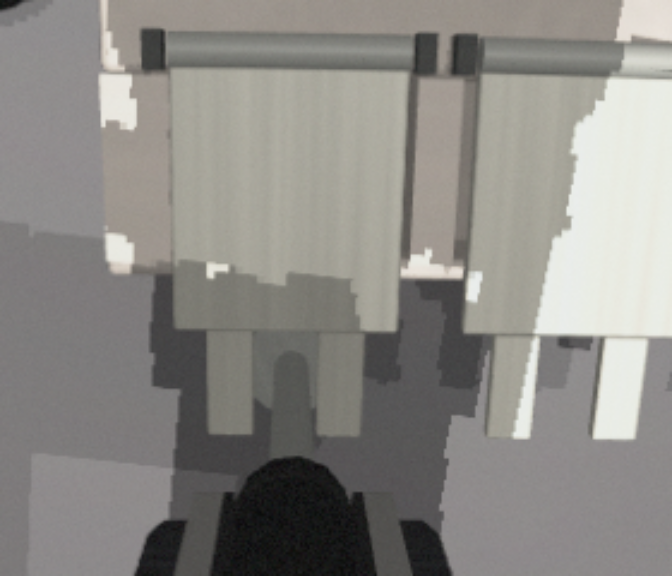

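The crop shows the shaft (column ~291) inside the slot (252–317), about 2 mm right of centre, with the foot disc under both prongs. I'll correct by 1.5 mm and start the lift.

step_arm(rows=[0, -0.006, 0, 0, 0, 0, 1, 0, -0.006, -0.03, 0, 0, 0, 1, 0, -0.006, -0.06, 0, 0, 0, 1, 0, -0.006, -0.09, 0, 0, 0, 1, 0, -0.006, -0.12, 0, 0, 0, 1, 0.006, -0.006, -0.15, 0, 0, 0, 1, 0.006, -0.006, -0.15, 0, 0, 0, 1])

```text
clock: 13.4
tool_pos: [0.5311, 0.0889, 0.3609]
tool_rot: [3.141, -0.003, 0.123]
wrist_force: [-0.5, 0.3, -1.6]
gripper_width: 0.0199
grasp_force: 79.4
```

step_arm(rows=[0.01, 0, -0.03, 0, 0, 0, 1, 0.02, 0, -0.06, 0, 0, 0, 1, 0.03, 0, -0.09, 0, 0, 0, 1, 0.038, 0, -0.12, 0, 0, 0, 1, 0.038, 0, -0.125, 0, 0, 0, 1, 0.038, 0, -0.125, 0, 0, 0, 1])

```text
clock: 14.0
tool_pos: [0.5402, 0.0901, 0.3907]
tool_rot: [3.142, -0.001, 0.123]
wrist_force: [-0.2, -0.1, -1.8]
gripper_width: 0.0202
grasp_force: 79.4
```

```bash
python3 d.py w8
python3 - <<'E'
from h import *
w=cv2.imread('pics/w8.png')[60:320,140:460]
s=snap("scene")[160:300,210:400,::-1]
s=cv2.resize(s,(480,354),interpolation=cv2.INTER_CUBIC);w=cv2.resize(w,None,fx=354/260,fy=354/260)[:,:320]
cv2.imwrite("pics/c8.png",np.hstack([cv2.resize(cv2.imread('pics/w8.png')[60:320,200:400],(272,354)),s]))
E
```

```text
14.0 [0.5402 0.0901 0.3907] [ 3.142e+00 -1.000e-03  1.230e-01] [-0.2 -0.1 -1.8] 0.0202 79.4
foot [0.5403 0.0901 0.0977] px (np.float64(282.1415256978643), np.float64(206.86323773131795)) top rim (np.float64(282.1609309182563), np.float64(210.02560482174977))
key_foot 0.96 [208. 280.] [0.5387 0.0913 0.0977]
key_foot 0.96 [302. 119.] [0.4447 0.2103 0.0977]
key_foot 0.83 [240.  20.] [0.4886 0.2898 0.0977]
key_foot 0.66 [275. 167.] [0.4743 0.1721 0.0977]
key_foot 0.62 [121.  69.] [0.5838 0.2454 0.0977]
boltop_a 0.94 [ 45. 395.] [0.6627 0.0224 0.069 ]
boltop_a 0.73 [ 41. 279.] [0.6545 0.1063 0.069 ]
boltop_a 0.72 [ 49. 498.] [ 0.6722 -0.0555  0.069 ]
fork_a 0.86 [210. 460.] [ 0.5408 -0.0686  0.046 ]
fork_a 0.84 [204. 282.] [0.5272 0.0884 0.046 ]
fork_a 0.82 [205. 373.] [0.5364 0.0102 0.046 ]
```

View pics/c8.png

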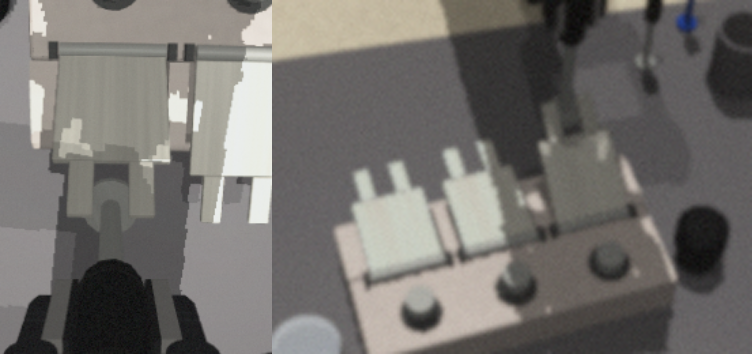

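```bash
cat > e.py <<'E'
from h import *
yaw=.117;x=np.array([np.cos(yaw),np.sin(yaw),0]);y=np.array([-x[1],x[0],0]);Z=np.array([0,0,1.])
bolt=np.array([.658,.1045,0]);H=bolt-.040*x+.05*Z
s=r.read_state();print("axis to hinge",(s["tool_pos"]-H)@x,"lat",(s["tool_pos"]-H)@y)
P=lambda S,n,l,t:H+(-S*np.cos(t)+n*np.sin(t))*x+(S*np.sin(t)+n*np.cos(t))*Z+l*y
print("hinge",np.round(proj("wrist",H+.004*Z)))
for t in np.radians([0,20,30,35,40,45,50,55]):
    f=lambda S,n,l:np.round(proj("wrist",P(S,n,l,t)),0)
    print(round(np.degrees(t)),"plateend",f(74,1,0),"prong L/R",f(105,1,22),f(105,1,-22))
E
python3 e.py
```

```text
axis to hinge -0.07904409318338954 lat -0.0005494328960936636
hinge [282.  94.]
0 plateend [281. 358.] prong L/R [257. 324.] [307. 330.]
20 plateend [  -340. 161076.] prong L/R [-41004. 193062.] [ 41886. 202182.]
30 plateend [279. 931.] prong L/R [  87. 1103.] [ 475. 1126.]
35 plateend [283. -83.] prong L/R [336. -29.] [230. -25.]
40 plateend [ 283. -279.] prong L/R [ 391. -256.] [ 176. -256.]
45 plateend [ 283. -289.] prong L/R [ 400. -279.] [ 166. -279.]
50 plateend [ 283. -251.] prong L/R [ 398. -245.] [ 168. -246.]
55 plateend [ 283. -200.] prong L/R [ 392. -196.] [ 173. -198.]
```

```bash
sed -i 's/^P=lambda S,n,l,t:/P=lambda S,n,l,t:(lambda S,n,l:/; s/+l\*y$/+l*y)(S\/1e3,n\/1e3,l\/1e3)/' e.py; python3 e.py
```

```text
axis to hinge -0.07904409318338954 lat -0.0005494328960936636
hinge [282.  94.]
0 plateend [281. 185.] prong L/R [256. 220.] [307. 221.]
20 plateend [281. 187.] prong L/R [253. 227.] [310. 227.]
30 plateend [281. 183.] prong L/R [251. 224.] [312. 224.]
35 plateend [282. 180.] prong L/R [250. 221.] [313. 221.]
40 plateend [282. 176.] prong L/R [249. 216.] [314. 217.]
45 plateend [282. 171.] prong L/R [248. 210.] [315. 211.]
50 plateend [282. 165.] prong L/R [247. 203.] [316. 203.]
55 plateend [282. 158.] prong L/R [245. 194.] [318. 194.]
```

Fitting the image gives about 40°, and the key geometry gives about 42°. I'll add a small final trim.

step_arm(rows=[0.006, 0, -0.005, 0, 0, 0, 1, 0.012, 0, -0.01, 0, 0, 0, 1, 0.012, 0, -0.01, 0, 0, 0, 1, 0.012, 0, -0.01, 0, 0, 0, 1, 0.012, 0, -0.01, 0, 0, 0, 1, 0.012, 0, -0.01, 0, 0, 0, 1])

```text
clock: 14.85
tool_pos: [0.543, 0.0904, 0.3927]
tool_rot: [-3.142, 0.0, 0.123]
wrist_force: [-0.5, -1.3, -1.8]
gripper_width: 0.0206
grasp_force: 79.4
```

```bash
python3 d.py w9 | head -2; python3 e.py; python3 -c "
import cv2;i=cv2.imread('pics/w9.png')[60:300,160:440];cv2.imwrite('pics/w9c.png',cv2.resize(i,None,fx=2.5,fy=2.5))"
```

```text
14.85 [0.543  0.0904 0.3927] [-3.142  0.     0.123] [-0.5 -1.3 -1.8] 0.0206 79.4
foot [0.543  0.0904 0.0997] px (np.float64(282.13433014152), np.float64(206.85990592517908)) top rim (np.float64(282.1535705253844), np.float64(210.02306125607143))
axis to hinge -0.07588592869278483 lat -0.000538067232106431
hinge [282.  98.]
0 plateend [281. 189.] prong L/R [256. 223.] [306. 223.]
20 plateend [281. 190.] prong L/R [253. 230.] [310. 230.]
30 plateend [281. 187.] prong L/R [251. 227.] [311. 228.]
35 plateend [281. 184.] prong L/R [250. 224.] [312. 224.]
40 plateend [282. 180.] prong L/R [249. 220.] [314. 220.]
45 plateend [282. 175.] prong L/R [248. 214.] [315. 214.]
50 plateend [282. 169.] prong L/R [247. 207.] [316. 207.]
55 plateend [282. 163.] prong L/R [246. 198.] [317. 198.]
```

View pics/w9c.png

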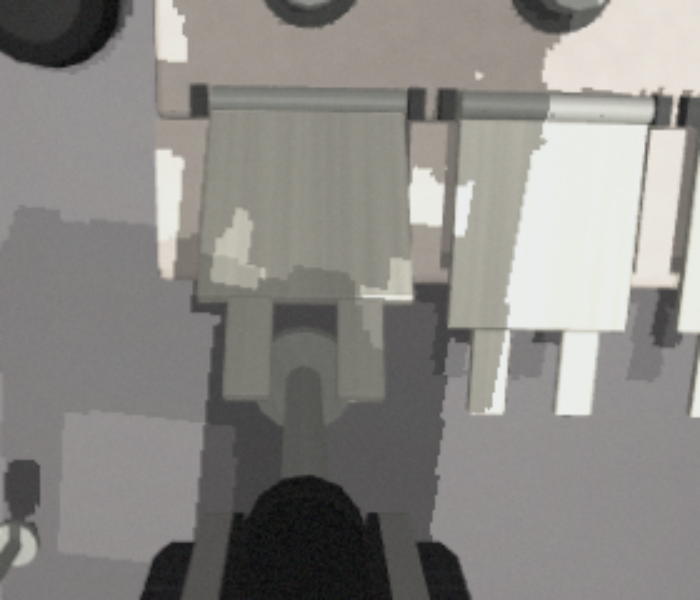

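The image shows about 41°, with the foot under both prongs. One more 3 mm lift should bring it to about 45°.

step_arm(rows=[0.004, 0, -0.006, 0, 0, 0, 1, 0.008, 0, -0.013, 0, 0, 0, 1, 0.008, 0, -0.013, 0, 0, 0, 1, 0.008, 0, -0.013, 0, 0, 0, 1, 0.008, 0, -0.013, 0, 0, 0, 1])

```text
clock: 15.55
tool_pos: [0.545, 0.0907, 0.3959]
tool_rot: [3.142, 0.0, 0.123]
wrist_force: [-0.3, 0.4, -1.4]
gripper_width: 0.0203
grasp_force: 79.4
```

```bash
python3 -c "
from h import *
st();print(order.job_done())"
```

```text
15.55 [0.545  0.0907 0.3959] [3.142 0.    0.123] [-0.3  0.4 -1.4] 0.0203 79.4
the job is handed in; nothing more can be done
None
```

The left bolt (a) was the loose one and is pressed right down, and its cover is held open at an estimated 45° with the key still in the gripper; the job was handed in at 15.6 s.

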